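Set the kiln controller's inner knob and start the firing

ROBOT

A 6-joint arm with a two-finger parallel gripper is mounted at the origin on the work surface. World frame = base frame: x ahead of the robot, y to its left, z up, the work surface at z = 0. Lengths are in m, angles in degrees, forces in N, time in s.
With the tool pointing down it reaches from about 0.325 to 0.85 m from the base axis. Payload 15.5 kg.
Tool frame: the origin (TCP) lies at the very end of the fingers, on their centre line; the grasp point (between the pads) lies arm.grip_depth behind it (arm.grip_depth is the distance from the TCP to the grasp point, in m); z points along the fingers, y is the line along which they close (so a half turn about z gives the same grasp; the last joint's range is limited). The gripper opens to 91 mm and grips with 3 to 60 N. Pads are 32 mm wide; open, the fingers measure 118 mm over their backs; the gripper's body (76 mm by 178 mm) begins 60 mm behind the grasp point.
Start: joints at [-70.846, 28.281, 77.091, -0, 74.628, -5.472], TCP at [0.26, -0.568, 0.214] pointing down, gripper open.
Joint ranges: [-166.48, 166.48], [-47.26, 123.95], [12.59, 153.08], [-70.14, 250.14], [6.76, 159.57], [-176.63, 176.63]. Speed limits (degrees/s): [108.29, 108.29, 147.25, 172.46, 172.46, 172.46].

INTERFACE

Orientations are given as a 3x3 rotation matrix whose columns are the frame's x, y, z axes.
In Python, from rig import arm gives the robot as it stands. Calls block until the motion is done:
- arm.move_to(position, orientation): joint-space move of the TCP to a pose.
- arm.move_l(position, orientation=None, feed=0.15): straight line of the TCP; orientation=None keeps the orientation; feed is the mean speed in m/s.
- arm.move_joints(angles): joint-space move.
- arm.grip(opening): finger opening in m; the grip force is fixed at half the most; returns when the fingers have stopped.
- arm.sleep(seconds).
- arm.solve_ik(position, orientation): joint angles nearest the present ones, or None.
- arm.snapshot(name): name is "side" or "top"; returns the picture (480x640x3 uint8, red, green, blue); there is no depth.
- arm.get_calibration(name): a dict with "intrinsics" (3x3 intrinsics, pixels), "cam_to_world" (4x4, takes a point from camera to world coordinates). Camera axes: x right, y down, z forward; pixel columns grow to the right and rows downward; lengths in m; the calibration is good to about 2 mm. A picture is of the moment at which its call begins. get_calibration takes no time and is no camera call.
A pose or a line that the arm cannot do raises arm.Unreachable and nothing moves.
- arm.sign_off(): hands the job in; it is judged then, once.
Readings, each from a call of its own:
- arm.current_t(): time.
- arm.current_joint_positions(): joint angles.
- arm.current_dq(): joint speeds.
- arm.current_tau(): joint torques, N m.
- arm.current_ee_pos(): TCP position.
- arm.current_tool_rot(): TCP orientation.
- arm.current_force(): force on the tool from outside, world axes, zero at the start.
- arm.current_torque(): the same for the moment, N m.
- arm.current_width(): finger opening in m.
- arm.current_grasp_force(): force on a finger pad.
Only numpy, scipy, OpenCV 4.12 (cv2) and the standard library are available. Lean on these libraries where they do the work, as an engineer would, in place of code of your own. Each camera call takes 0.05 s, during which the arm holds its last target. There are 200 camera calls.

TASK

On the kiln controller, push the small inner knob of the nested dial down until you feel it meet its firm stop, and, holding it there with about 10 N, turn it clockwise from the white mark to the orange mark and let it spring back up, locked in the notch there; then press the green start button fully down and let go. Do not turn the outer black ring around the knob, do not force the knob hard against its stop (stay below 14 N), and leave the cup, glaze jar and wooden rib where they are.

Things in the scene. Friction and masses are not known exactly. Their poses are not given: they have to be found in the camera images.
- controller: Grey kiln controller with aluminium top, 150 (x) x 210 (y) x 65 mm high, fixed on the bench; origin at the centre of its underside, z up. Nested dial on its top at x = 0, y = +45 mm; green start button on its top at x = 0, y = -65 mm.
- dial (a point): Point on the dial's vertical axis, level with the outer ring's upper face, 77 mm above the bench. The inner knob, round, aluminium, 26 mm in diameter with a red pointer line, rises from the middle of the ring; its flat top stands 30 mm above the ring's face. Fingertips go down with the knob (up to 16 mm): grip only its top 8 to 10 mm so that they stay clear of the ring.
- knob_turn (a joint): Angle of the inner knob in rad, clockwise from above: about 0 with its pointer at the white mark (along the controller's +y), 1.2 at the orange mark (towards its +x). Range -0.15 to 1.4. Locked by a notch unless pushed down to its firm stop; keep it there, gripping firmly, while turning (0.04 N m). Released between the notches it stays down; released within 0.07 rad of the orange mark it springs up and locks.
- knob_press (a joint): How far the inner knob is pushed down from its sprung-up rest, in m. A light spring (3 to 5 N) lets it go down until it meets a firm stop, where it is free to turn. The stop comes at 2 to 15 mm; where differs from unit to unit and is not reported: feel for it.
- knob_stop (a joint): How far the firm, sprung stop under the inner knob is pressed in, in m: 0 until the knob reaches it; the total push is then 6 to 8 N and grows 5 N per mm. Push with about 9 to 11 N; beyond 0.0016 (14 to 16 N) the knob counts as forced, a failure.
- ring_mark (a point): Outer end of the blue line on the upper face of the outer ring, 30 mm from the dial's axis. The ring is a black ridged disc, 68 mm across, 12 mm thick, on the box top; it turns very easily (0.015 N m), so a finger rubbing on it drags it. It starts at any angle and must stay there (within 4 mm).
- start_top (a point): Centre of the top of the green start button, 26 mm in diameter; pressed straight down it travels 6 mm, fully down at 5 N.
- start (a joint): Travel of the start button in m, 0 up, 0.006 fully down.
- cup_mid (a point): White ceramic cup, 72 mm across, 60 mm high, loose beside the controller; point at its centre. Leave alone.
- glaze_mid (a point): Terracotta glaze jar with black cap, 60 mm across, 75 mm high, loose beside the controller; point at its centre. Leave alone.
- rib_mid (a point): Wooden shaping rib, 50 x 110 x 8 mm, lying on the bench behind the controller; point at its centre. Leave alone.

How it is judged:
By the outcome, as a careful person would: the job done as asked, in the order asked, and still so for the second after the job is handed in, with the robot touching nothing.
It also fails if it takes over 48 s, if anything falls off the work surface, if the arm or the gripper's body presses on something with over 40 N, if the wrist force passes 120 N, or if a joint passes its speed limit or range.

## Working session

There is one attempt and no reset: what is moved stays moved. The work goes in short steps, each a Python script; the robot and the scene stay as the last script left them, time stands still between calls to the robot, and variables do not carry over. Pictures are saved under pics/ and viewed, at most 10 in all, crops included, and the job is handed in when it is done.

```bash
mkdir -p pics; python3 - <<'E'
from rig import arm
import cv2
for n in("top","side"):
    im=arm.snapshot(n); cv2.imwrite(f"pics/{n}0.png",im[:,:,::-1]); c=arm.get_calibration(n); print(c)
print(arm.grip_depth,arm.current_t(),arm.current_width(),arm.current_tool_rot())
E
```

```text
{'intrinsics': array([[459.90008888,   0.        , 318.73150263],
       [  0.        , 459.90008888, 245.73382627],
       [  0.        ,   0.        ,   1.        ]]), 'cam_to_world': array([[ 0.00271674, -0.98118709,  0.19304021,  0.43101809],
       [-0.99971237, -0.00726473, -0.02285588,  0.02130706],
       [ 0.02382828, -0.19292259, -0.98092461,  0.93455045],
       [ 0.        ,  0.        ,  0.        ,  1.        ]])}
{'intrinsics': array([[472.79844263,   0.        , 317.13950417],
       [  0.        , 472.79844263, 234.21119784],
       [  0.        ,   0.        ,   1.        ]]), 'cam_to_world': array([[-0.98416214, -0.08520496,  0.15545093,  0.51075578],
       [-0.17709695,  0.51138133, -0.84090773,  0.64420478],
       [-0.00784519, -0.85511944, -0.51837168,  0.44372524],
       [ 0.        ,  0.        ,  0.        ,  1.        ]])}
0.0188 0.1 0.09114297594068291 [[ 9.09061336e-01  4.16662178e-01 -3.40510876e-04]
 [ 4.16662301e-01 -9.09060765e-01  1.02557010e-03]
 [ 1.17771196e-04 -1.07418417e-03 -9.99999416e-01]]
```

View pics/top0.png

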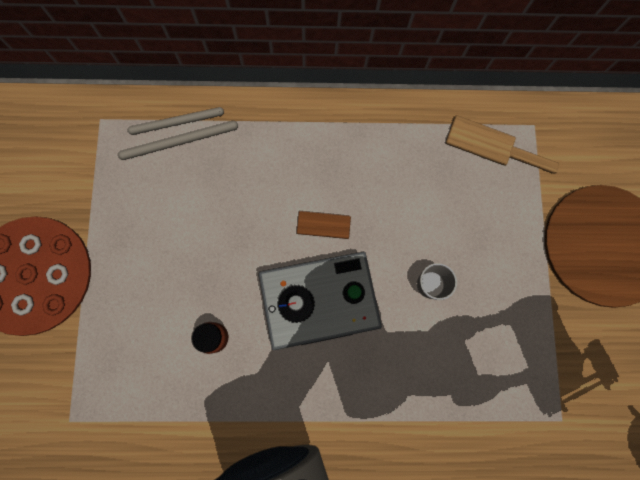

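View pics/side0.png

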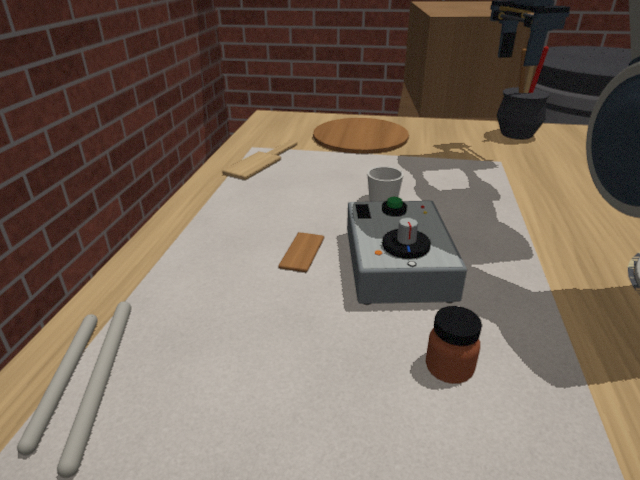

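The top view shows the controller around (320,300), dial at about (296,303), button at (353,292), cup at (437,281), jar at (209,337) and rib at (323,224). I'll enlarge both views.

```bash
python3 - <<'E'
import cv2
a=cv2.imread("pics/top0.png")[245:355,250:390]; b=cv2.imread("pics/side0.png")[190:300,340:480]
cv2.imwrite("pics/c1.png",cv2.resize(a,(763,600),interpolation=cv2.INTER_CUBIC))
cv2.imwrite("pics/c2.png",cv2.resize(b,(763,600),interpolation=cv2.INTER_CUBIC))
E
```

```text
(no output)
```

View pics/c1.png

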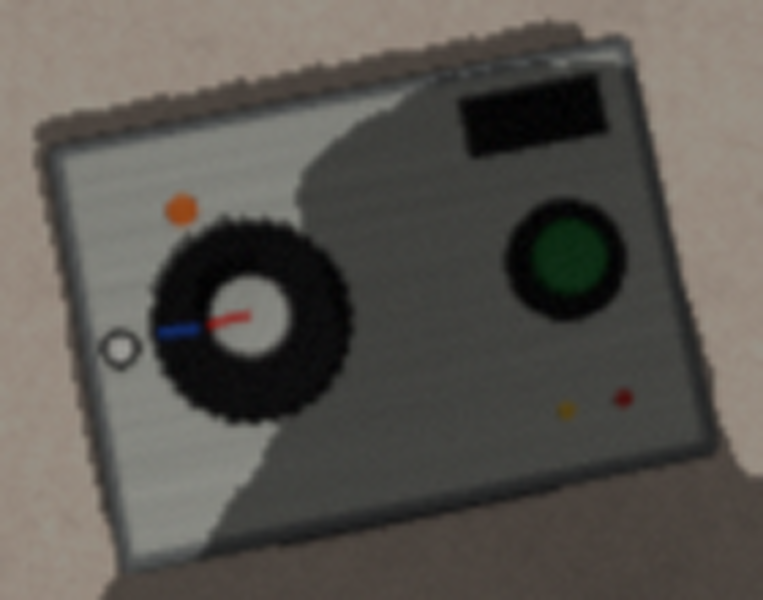

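View pics/c2.png

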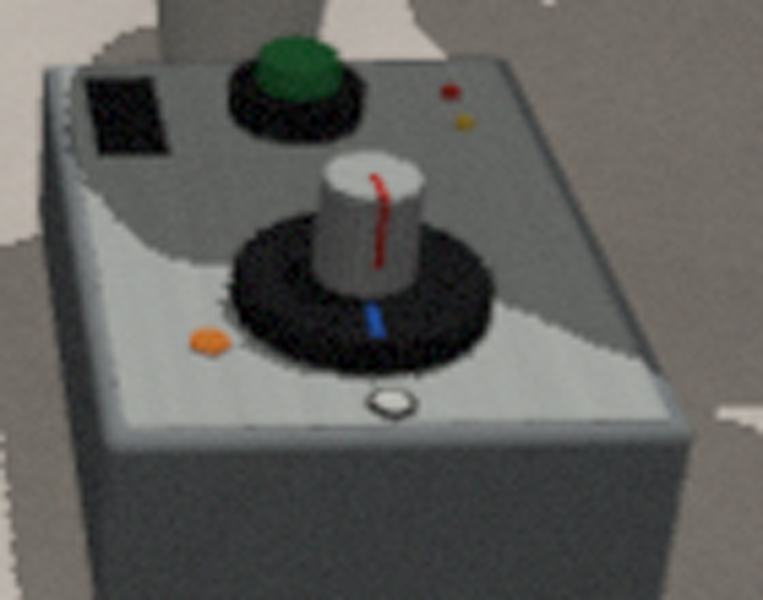

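The top crop shows the knob top at (250,316), ring centre (252,320), button (569,257), white mark (120,349) and orange mark (182,210). The blue line runs from (157,332). The side crop shows the knob top at (373,178), white mark (392,402) and button top at about (299,58). The pointer is at the white mark.

```bash
cat > h.py <<'E'
from rig import arm
import numpy as np, cv2
S=763/140
def ray(n,u,v):
    c=arm.get_calibration(n);T=c["cam_to_world"]
    return T[:3,3],T[:3,:3]@np.linalg.inv(c["intrinsics"])@[u,v,1]
def onz(n,u,v,z):
    o,d=ray(n,u,v); return o+d*(z-o[2])/d[2]
def tri(p,q):
    (a,d),(b,e)=ray("top",*p),ray("side",*q)
    s,t=np.linalg.lstsq(np.c_[d,-e],b-a,rcond=None)[0]
    return (a+s*d+b+t*e)/2,np.linalg.norm(a+s*d-b-t*e)
T=lambda u,v:(250+(u+.5)/S-.5,245+(v+.5)/S-.5)
D=lambda u,v:(340+(u+.5)/S-.5,190+(v+.5)/S-.5)
E
python3 - <<'E'
from h import *
np.set_printoptions(precision=4,suppress=True)
for n,p,z in(("knob",(250,316),.107),("ring",(252,320),.077),("white",(120,349),.065),("orange",(182,210),.065),("bluein",(200,329),.077),("blueout",(157,332),.077),("c1",(48,150),.065),("c2",(626,45),.065),("c3",(715,440),.065),("c4",(125,565),.065),("btn",(569,257),.08)):
    print(n,onz("top",*T(*p),z))
for n,p,z in(("knob",(373,178),.107),("white",(392,402),.065),("orange",(210,342),.065),("btn",(299,58),.08)):
    print("s",n,onz("side",*D(*p),z))
print(tri(T(250,316),D(373,178)),tri(T(569,257),D(299,58)),tri(T(120,349),D(392,402)))
E
```

```text
knob [0.4899 0.0434 0.107 ]
ring [0.4907 0.0435 0.077 ]
white [0.4815 0.089  0.065 ]
orange [0.5295 0.0686 0.065 ]
bluein [0.4876 0.0611 0.077 ]
blueout [0.4865 0.0756 0.077 ]
c1 [0.5502 0.1156 0.065 ]
c2 [ 0.5888 -0.0871  0.065 ]
c3 [ 0.4513 -0.1154  0.065 ]
c4 [0.409  0.0857 0.065 ]
btn [ 0.5124 -0.0645  0.08  ]
s knob [0.4894 0.0442 0.107 ]
s white [0.4802 0.0855 0.065 ]
s orange [0.5281 0.0652 0.065 ]
s btn [ 0.5113 -0.0755  0.08  ]
(array([0.4897, 0.0434, 0.1066]), np.float64(0.0005994392930110487)) (array([ 0.5115, -0.0639,  0.0859]), np.float64(0.0005828005414106319)) (array([0.4808, 0.0888, 0.0673]), np.float64(0.0009855131496393135))
```

```bash
cat >> h.py <<'E'
np.set_printoptions(precision=4,suppress=True)
K=np.array([.4898,.0435]); B=np.array([.5122,-.0642])
def R(deg):
    c,s=np.cos(np.radians(deg)),np.sin(np.radians(deg))
    y=np.array([c,s,0]);z=np.array([0,0,-1.]);return np.c_[np.cross(y,z),y,z]
def rep(m=""): print(m,"t%.2f"%arm.current_t(),arm.current_ee_pos(),"F",arm.current_force(),"M",arm.current_torque(),"w%.4f g%.1f"%(arm.current_width(),arm.current_grasp_force()))
E
python3 - <<'E'
from h import *
arm.move_to([*K,.16],R(40)); rep()
arm.move_l([*K,.0985]); rep()
arm.grip(.0); rep()
print(arm.current_joint_positions())
c=arm.solve_ik([*K,.085],R(-30));print(c)
im=arm.snapshot("side"); cv2.imwrite("pics/s1.png",cv2.resize(im[140:300,300:513],(798,600),interpolation=cv2.INTER_CUBIC)[:,:,::-1])
E
```

```text
t2.43 [0.4901 0.0429 0.16  ] F [-0.1997  0.3915  0.4191] M [ 0.009  -0.1499 -0.0146] w0.0913 g0.0
 t2.99 [0.49   0.0432 0.0988] F [-0.0494 -0.311   1.2616] M [ 0.0633 -0.1154 -0.0087] w0.0911 g0.0
 t4.03 [0.4901 0.0437 0.0986] F [ 1.3388  3.6593 -0.5742] M [ 0.7059 -0.5625  0.045 ] w0.0250 g30.0
[ -1.878   26.8902 103.1742   0.0239  49.9009 -41.8835]
[ -1.8864  28.167  103.8973  -0.      47.9357  28.1136]
```

View pics/s1.png

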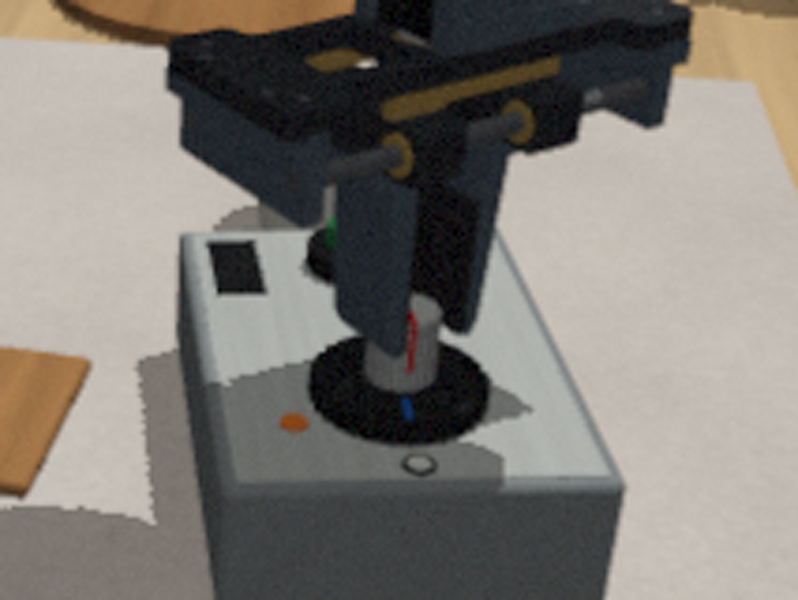

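The pads hold the top of the knob at about (415,320) and are clear of the ring. Next is feeling for the stop.

```bash
cat >> h.py <<'E'
def F(n=5):
    f=[]
    for _ in range(n): arm.sleep(.02); f.append(arm.current_force())
    return np.mean(f,0)
E
python3 - <<'E'
from h import *
arm.sleep(.2);print("rest",F(),arm.current_t())
p=K+.0005*np.array([.766,.643]); z=.0985
arm.move_l([*p,z],R(40),feed=.02); f=F(); print(f,arm.current_ee_pos())
while z>.0815:
    z-=.0005 if f[2]>4.2 else .001
    arm.move_l([*p,z],R(40),feed=.02); f=F()
    print("%.4f %.2f"%(z,arm.current_t()),f,arm.current_ee_pos()[2],"w%.4f"%arm.current_width())
    if f[2]>7.5: break
E
```

```text
rest [ 2.9925  4.112  -0.6984] 4.3583
[1.1193 1.6937 1.4082] [0.4901 0.0438 0.0985]
0.0975 5.03 [0.7775 1.4425 3.3419] 0.0975180406777709 w0.0247
0.0965 5.36 [0.3192 0.621  3.0483] 0.09647438978260545 w0.0245
0.0955 5.69 [-1.0039  0.744   9.1329] 0.09571196433046117 w0.0244
```

```bash
python3 - <<'E'
from h import *
p=K+.0005*np.array([.766,.643]); z=.0955
f=F(); print(f)
def servo():
    global z,f
    for _ in range(4):
        f=F()
        if 9.4<=f[2]<=10.8: break
        z+=np.clip((f[2]-10.1)*.00012,-.0003,.0003)
        arm.move_l([*p,z],R(a),feed=.02)
a=40; servo(); print("pre",z,f)
for i in range(1,11):
    a=40-6.875*i
    arm.move_to([*p,z],R(a)); servo()
    print("%.1f z%.4f t%.2f"%(a,z,arm.current_t()),f,"Mz%.3f"%arm.current_torque()[2],arm.current_ee_pos(),"w%.4f"%arm.current_width())
    if f[2]>12.8 or f[2]<8: print("STOP");break
E
```

```text
[-0.9433  0.898   9.354 ]
pre 0.09540982924611623 [-1.293   0.4367  9.6345]
33.1 z0.0954 t6.53 [-1.0479  0.5061  9.8185] Mz-0.040 [0.4902 0.0437 0.0956] w0.0246
26.2 z0.0954 t6.86 [-1.2922  0.272   9.5181] Mz-0.105 [0.4902 0.0438 0.0956] w0.0244
19.4 z0.0954 t7.19 [-1.5362  0.2193  9.8785] Mz-0.023 [0.4901 0.0438 0.0956] w0.0247
12.5 z0.0954 t7.53 [-1.6769 -0.0171  9.6049] Mz-0.066 [0.49   0.0438 0.0956] w0.0245
5.6 z0.0954 t7.86 [-1.6498  0.0688 10.0469] Mz-0.042 [0.49   0.0438 0.0956] w0.0245
-1.2 z0.0953 t8.53 [-1.9857 -0.0133 10.0418] Mz-0.072 [0.49   0.0438 0.0955] w0.0247
-8.1 z0.0953 t8.86 [-2.2698  0.3414 10.2813] Mz-0.051 [0.49   0.0438 0.0955] w0.0248
-15.0 z0.0953 t9.19 [-2.8385  0.3761 10.1245] Mz-0.043 [0.4899 0.0438 0.0955] w0.0246
-21.9 z0.0953 t9.53 [-2.4332  0.531  10.3931] Mz-0.065 [0.4899 0.0438 0.0955] w0.0247
-28.8 z0.0953 t9.86 [-2.2188  0.4425 10.3043] Mz-0.056 [0.4898 0.0438 0.0955] w0.0250
```

```bash
python3 - <<'E'
from h import *
im=arm.snapshot("side"); cv2.imwrite("pics/s2.png",cv2.resize(im[180:290,340:486],(796,600),interpolation=cv2.INTER_CUBIC)[:,:,::-1])
E
```

```text
(no output)
```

View pics/s2.png

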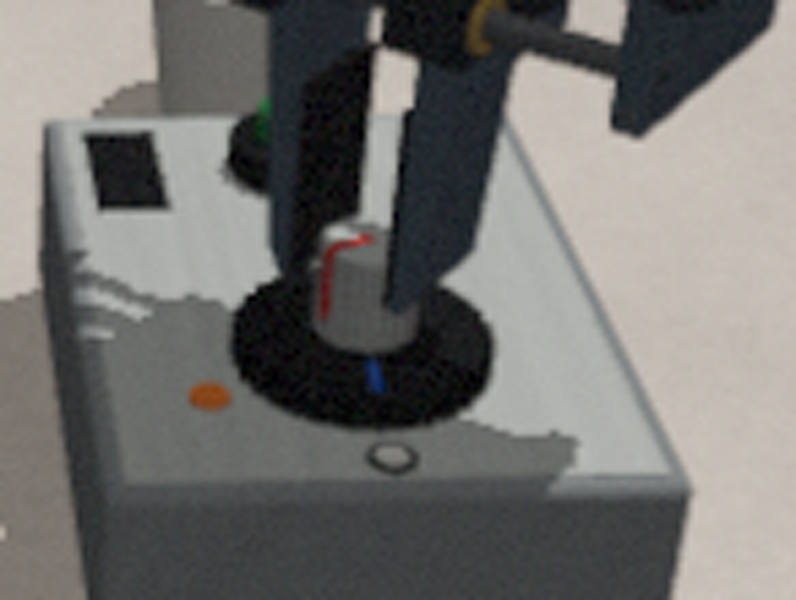

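The knob turned with the gripper. The pointer runs from about (372,238) at the centre to (326,252) at the rim, and the blue line has not moved. I'll check that angle before letting the knob up.

```bash
python3 - <<'E'
from h import *
D=lambda u,v,r:(340+(u+.5)/5.452-.5,r+(v+.5)/5.452-.5)
def ang(a,b,z,r):
    d=onz("side",*D(*b,r),z)-onz("side",*D(*a,r),z); print(d,np.degrees(np.arctan2(d[1],d[0])))
ang((371,238),(326,252),.104,180); ang((374,178),(384,198),.107,190)
ang((330,265),(326,318),.104,180)
c=lambda u,v,z:onz("side",*D(u,v,180),z)
# rim line bottom: solve pointer azimuth using vertical rim line, radius 13 about K
for az in np.radians([22,27,32,37,42]):
    for z in(.104,.09):
        P=np.array([*(K+.013*np.array([np.cos(az),np.sin(az)])),z]);M=arm.get_calibration("side");T=M["cam_to_world"]
        q=M["intrinsics"]@(T[:3,:3].T@(P-T[:3,3]));q=q[:2]/q[2];print(np.degrees(az),z,(q-[340,180]+.5)*5.452)
E
```

```text
[0.0114 0.0093 0.    ] 39.19779438806621
[-0.0027  0.0101  0.    ] 104.96497086313408
[0.0002 0.0265 0.    ] 89.53399610715533
22.0 0.104 [324.1858 247.0389]
22.0 0.09 [319.8605 292.7642]
27.0 0.104 [325.8777 249.1364]
27.0 0.09 [321.5284 294.9024]
32.0 0.104 [327.9206 251.1823]
32.0 0.09 [323.5437 296.9881]
37.0 0.104 [330.3    253.1605]
37.0 0.09 [325.892  299.0049]
42.0 0.104 [332.9988 255.0555]
42.0 0.09 [328.5565 300.9368]
```

The pointer is at about 33°, against 33° expected for orange. Let it up.

```bash
python3 - <<'E'
from h import *
p=K+.0005*np.array([.766,.643])
for z in(.0963,.0973,.0985):
    arm.move_l([*p,z],R(-28.75),feed=.02); print(z,F(),arm.current_torque()[2],arm.current_ee_pos())
arm.grip(.05); rep()
arm.move_l([*p,.16],feed=.15); arm.move_to([*(K+[-.02,-.2]),.25],R(-28.75)); rep()
im=arm.snapshot("side"); cv2.imwrite("pics/s3.png",cv2.resize(im[180:290,340:486],(796,600),interpolation=cv2.INTER_CUBIC)[:,:,::-1])
E
```

```text
0.0963 [-1.7084  0.3602  6.6773] -0.033126716246998776 [0.4898 0.0438 0.0963]
0.0973 [-2.0264  0.3216  3.3795] -0.08868098091454013 [0.4898 0.0438 0.0972]
0.0985 [-3.6343  0.3206  2.5045] -0.02145510623390521 [0.4899 0.0438 0.0984]
 t11.48 [0.4902 0.0438 0.0985] F [-0.1918  0.1909 -0.0918] M [-0.052   0.0131 -0.0732] w0.0500 g0.0
 t12.93 [ 0.4695 -0.1555  0.249 ] F [-0.1174 -0.1854 -0.867 ] M [ 0.0111 -0.044   0.0059] w0.0498 g0.0
```

View pics/s3.png

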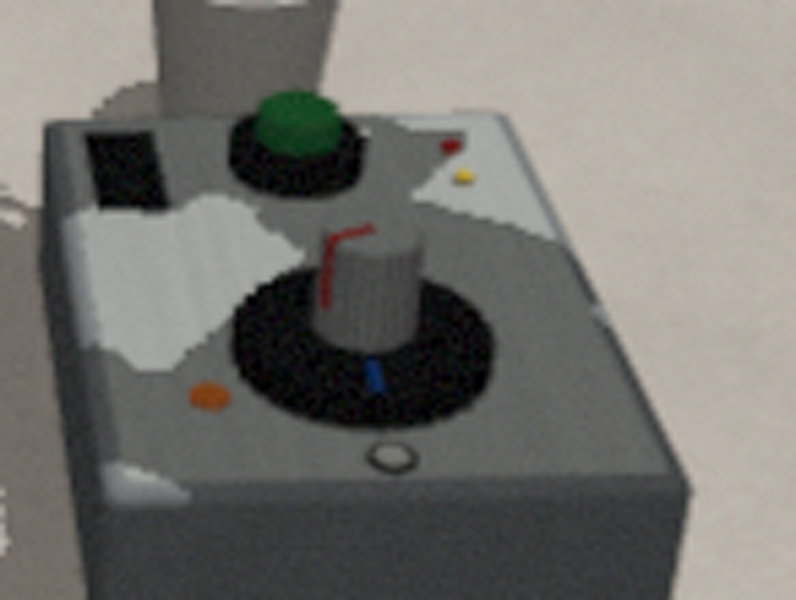

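The knob is back up: its top is at row 231, the same as at the start. The pointer is at orange, with its rim end at (328,240). The ring's blue line hasn't moved. Now the button.

```bash
python3 - <<'E'
from h import *
arm.grip(0.0); arm.move_to([*B,.12],R(-28.75)); 
z=.09; arm.move_l([*B,z],feed=.08); arm.sleep(.2); f0=F(); print(f0,arm.current_width())
while z>.072:
    z-=.001; arm.move_l([*B,z],feed=.03); f=F()
    print("%.3f"%z,f[2],arm.current_ee_pos()[2])
    if f[2]-f0[2]>11: break
arm.sleep(.2); print(F(),arm.current_ee_pos())
arm.move_l([*B,.13],feed=.08); arm.move_to([*(K+[-.02,-.25]),.25],R(-28.75)); arm.sleep(.2); rep()
im=arm.snapshot("side"); cv2.imwrite("pics/s4.png",im[:,:,::-1])
E
```

```text
[-0.2003 -0.0127 -0.1771] -0.0002666559896730567
0.089 -0.03672565323225278 0.0889923723013312
0.088 0.017007699866916758 0.08795810496752576
0.087 1.55388599595801 0.08704566669647683
0.086 1.9823096161324014 0.08601848762268118
0.085 2.146820194831714 0.08503236465455255
0.084 3.236456450402488 0.08402781003330359
0.083 3.5830240752826734 0.08301535832591747
0.082 4.176472010503927 0.0820249331296605
0.081 9.270790135022178 0.08119753389041542
0.080 26.23767288863528 0.08090719543445185
[-3.4821  0.9245 25.5375] [ 0.5124 -0.0642  0.0809]
 t20.71 [ 0.4698 -0.2053  0.2489] F [ 0.2779 -0.2403 -0.7353] M [-0.0414 -0.0191  0.0019] w0.0003 g0.0
```

View pics/s4.png

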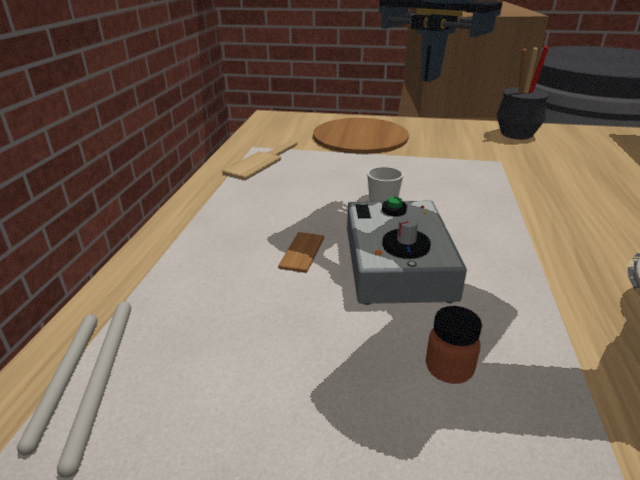

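The button went down the full 6 mm to its hard stop and sprang back. The cup (385,186), jar (453,345) and rib (302,251) are where they started, and the pointer is still at orange.

```bash
python3 -c "
from rig import arm
print(arm.sign_off())"
```

```text
the job is handed in; nothing more can be done
None
```

The job is handed in: the knob was held down at about 10 N, turned to the orange mark and sprang back up there, then the start button was pressed fully and released; in the last picture the ring, cup, jar and rib had not moved.

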